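Hook an open mvule bangle through the ring on the propped lid

ROBOT

A 6-joint arm with a two-finger parallel gripper is mounted at the origin on the work surface. World frame = base frame: x ahead of the robot, y to its left, z up, the work surface at z = 0. Lengths are in m, angles in rad, forces in N, time in s.
With the tool pointing down it reaches from about 0.3 to 0.85 m from the base axis. Payload 4.2 kg.
Tool frame: the origin (TCP) lies between the finger pads; the fingertips stand 11 mm ahead of it and the grasp point (between the pads) lies 8 mm behind it; z points along the fingers, y is the direction in which the jaws open and shut (so a half turn about z gives the same grasp; the last joint's range is limited). The gripper opens to 91 mm and grips with 3 to 60 N. Pads are 32 mm wide; open, the fingers measure 118 mm over their backs; the gripper's body (76 mm by 178 mm) begins 60 mm behind the grasp point.
Start: joints at [1.28, 0.32, 1.565, -0, 1.257, -0.02], TCP at [0.154, 0.554, 0.225] pointing down, gripper open.
Joint ranges: [-3.11, 3.11], [-0.84, 2.01], [0.21, 2.61], [-1.34, 4.49], [0.05, 2.63], [-2.56, 2.56]. Speed limits (rad/s): [2.57, 2.57, 3.14, 3.14, 3.14, 3.14].

INTERFACE

Orientations are given as a rotation vector (axis times angle).
In Python, from station import bot gives the robot as it stands.
- The arm moves only by the shell command python3 -m pendant 'ROWS' [OPENING] [FORCE]. ROWS is JSON, a list of rows, each a list of 6 numbers: the shift along the tool's x, y, z in mm, then the turn, a rotation vector about the tool's x, y, z in degrees. In form: [[x, y, z, rx, ry, rz], ...]. A call has exactly 8 rows; each row is the pose to reach, as a shift and turn from the pose commanded when the call began, along the tool's axes at that moment; what a row does not reach only later rows make up. A row lasts 1/8 s, in which the tool goes at most 62.5 mm and 10.7 degrees, less where a joint would pass 70% of its speed; a pose out of reach is approached as far as the arm can. A call with a gripper value outside its range is refused whole. OPENING is the gripper's target within -1 to 1 (fully open at 1, half-way at 0, shut at -1), set as the call begins (- or left out, the last holds). The fingers move at their own pace and stop on an object; FORCE is the grip in N (left out, the last holds). Time passes only in rows, so rows that repeat a pose let the fingers close, or fill a call up. It gives the time, the measured TCP pose, the force and the opening at its end, in the units of the state.
- bot.get_obs(): the state, without advancing time (a new reading comes with each control period).
- bot.capture(name): name is "scene" or "top" or "wrist"; returns a dict with "frame" (400x640x3 uint8, red, green, blue), "z_map" (400x640 float32, m along the optical axis (not along the pixel's ray), 0 where there is no reading), "mtx" (3x3 intrinsics, pixels), "R" (3x3) and "t" (3): a world point X has camera coordinates R X + t. Camera axes: x right, y down, z forward; pixel columns grow to the right and rows downward; lengths in m; the calibration is good to about 2 mm. A picture is of the moment at which its call begins.
- bot.job_done(): hands the job in, once; it reports no verdict.
The state is a dict: "time": time; "q": joint angles; "qvel": joint speeds; "tau": joint torques, N m; "ee_pos": TCP position; "tcp_rot": TCP orientation; "contact_force": force on the tool from outside, world axes, zero at the start; "torque": the same for the moment, N m; "finger_gap": opening from 0.0 (shut) to 1.0 (fully open).
Only numpy, scipy, OpenCV 4.12 (cv2) and the standard library are available. Lean on these libraries where they do the work, as an engineer would, in place of code of your own. Each camera call takes 0.05 s, during which the arm holds its last target. There are 200 camera calls.

TASK

Hang the open wooden bangle on show from the brass ring under the propped lid: bring the ring in through the bangle's gap, then turn the bangle along its own curve until its wood runs through the ring and the gap has come round well away from it. Let it hang from the ring, still and by itself, with the gap in its lower half. Do not force the ring, and leave the cups, the pencil tin and the slate where they are.

Things in the scene. Friction and masses are not known exactly. Their poses are not given: they have to be found in the camera images.
- bangle: Golden carved wooden bangle, an open C: inner diameter 62 mm, outer 82, wall 10 thick, 18 wide (its height when lying), 20 to 38 g. A 60 degree gap (26 mm clear between rounded ends) opens towards its own +x. Origin at the centre of the circle, half-way up (9 mm above the counter when lying); z is the circle's axis. Lies flat and loose right of the cedar box, z up, gap roughly towards the box.
- lid_ring: Fixed brass ring (large screw eye) on the lid's inner face: inner diameter 44 mm, wire 5 mm. Origin at the ring's centre, 45 mm square out from the face; box axes. The ring lies in the x-z plane, so things pass through it along y; x points to the hinge side, -x out of the box's front. A 6 mm shank joins it to the lid on its +x, +z side (40 degrees above +x); the rest of the ring is free.
- cedar_box: Cedar box fixed on the counter: 200 mm deep (x), 300 wide (y), 90 high, walls and floor 12 mm, open on top. Origin under its centre, z up; its front, with the lock plate, faces -x. The ring's centre is at x = -12, y = -25, z = 153 mm in this frame. A brass stay, an 8 mm bar at y = +138 mm, runs from the lid down to the side wall.
- lid_hinge (a point): Middle of the lid's hinge line, on the box's rear top edge (x = +100 mm, z = 90 mm in the box's frame); box axes. The lid (280 mm long, 310 wide, 12 thick) is propped fast at 50 degrees, so it leans out over the box, 40 degrees from vertical, and overhangs the ring.
- lid_edge (a point): Middle of the lid's free edge, on the inner face (x = -80 mm, z = 304 mm in the box's frame); box axes.
- cups: Three nested olive-wood counting cups, 76 mm across and 63 mm high together; origin under the centre. Loose bystander.
- pencil_tin: Red tin pencil box, 174 x 60 x 22 mm, lying in the cedar box; origin under its centre, x along its length. Loose bystander.
- slate: Slate tablet in a pine frame, 130 x 190 x 10 mm, lying flat on the counter; origin under its centre. Loose bystander.
There are look-alikes about, which are no part of the job. Several things look just like the bangle: the one meant starts farthest to the robot's right.

How it is judged:
At the end, for the whole second after the job is handed in: The bangle's wood runs through the ring: ring centre 45 to 62 mm from the bangle's centre, within 20 mm of its middle plane, on the half away from the gap, circle axes over 52 degrees apart. The bangle hangs upright (within 21 degrees) on the ring, at rest: under 30 mm/s and 0.6 rad/s (distance between lid_ring and bangle between 0.045 and 0.062 m and x of lid_ring in the frame of bangle below 0 m and z of lid_ring in the frame of bangle between -0.02 and 0.02 m and angle between the z axis of bangle and the y axis of lid_ring, either way round above 0.9 rad and angle between bangle's own z axis and vertical above 1.2 rad and contact force between bangle and lid_ring above 0.05 N and linear speed of bangle below 0.03 m/s and angular speed of bangle below 0.6 rad/s); the robot touches nothing.
It fails at once if the bangle is pressed on the ring with more than 25 N (contact force between bangle and lid_ring above 25 N).
It fails at once if the cups are moved by more than 30 mm (distance of cups from where it was at the start of the episode above 0.03 m).
It fails at once if the pencil tin is moved by more than 30 mm (distance of pencil_tin from where it was at the start of the episode above 0.03 m).
It fails at once if the slate is moved by more than 30 mm (distance of slate from where it was at the start of the episode above 0.03 m).
It also fails if it takes over 66 s, if anything falls off the work surface, if the arm or the gripper's body presses on something with over 40 N, if the wrist force passes 120 N, or if a joint passes its speed limit or range.

## Working session

There is one attempt and no reset: what is moved stays moved. The work goes in short steps, Python scripts to look and compute and a shell command to move; the robot and the scene stay as the last step left them, time stands still between calls to the robot, and variables do not carry over. Pictures are saved under pics/ and viewed, about 8 in all and at most 12, crops included, and the job is handed in when it is done.

```bash
ls; mkdir -p pics
python3 - <<'E'
from station import bot
import cv2,numpy as np
o=bot.get_obs();print({k:np.round(v,3) for k,v in o.items()})
ims=[]
for n in ("scene","top"):
    c=bot.capture(n);ims.append(c["frame"]);np.savez(f"{n}0.npz",**c)
    print(n,c["mtx"].round(1).tolist(),c["R"].round(3).tolist(),c["t"].round(3).tolist())
    cv2.imwrite(f"pics/{n}0.png",c["frame"][:,:,::-1])
E
```

```text
pics
{'time': np.float64(0.0), 'q': array([ 1.28 ,  0.32 ,  1.566, -0.   ,  1.257, -0.02 ]), 'qvel': array([-0.002,  0.002, -0.002, -0.   ,  0.001,  0.001]), 'tau': array([ -0.   , -41.245, -23.198,   0.073,   0.046,  -0.   ]), 'ee_pos': array([0.154, 0.554, 0.224]), 'tcp_rot': array([-4.240e-01, -3.113e+00,  3.000e-03]), 'contact_force': array([-0.208, -0.054,  0.374]), 'torque': array([ 0.011, -0.025, -0.025]), 'finger_gap': np.float64(1.001)}
scene [[421.7, 0.0, 317.4], [0.0, 421.7, 202.7], [0.0, 0.0, 1.0]] [[0.29, 0.957, -0.016], [0.745, -0.236, -0.624], [-0.601, 0.169, -0.781]] [-0.11, -0.281, 1.575]
top [[369.3, 0.0, 315.4], [0.0, 369.3, 196.4], [0.0, 0.0, 1.0]] [[-0.028, -0.999, 0.018], [-0.998, 0.027, -0.065], [0.065, -0.02, -0.998]] [-0.035, 0.565, 1.038]
```

View pics/scene0.png

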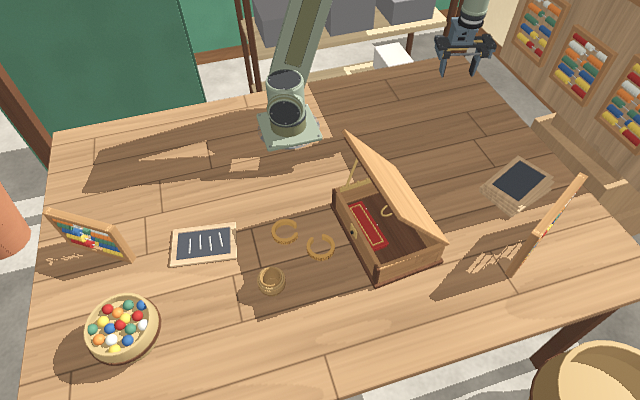

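View pics/top0.png

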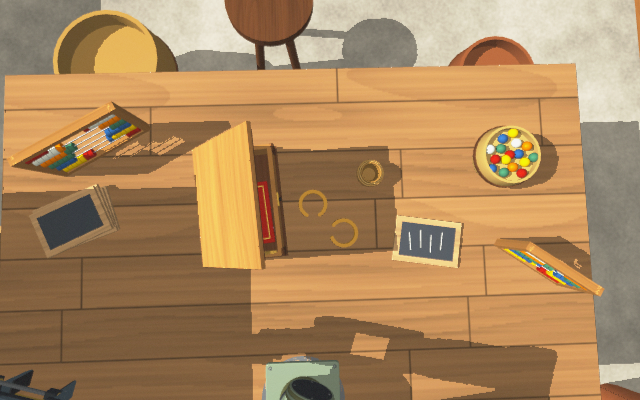

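Scene: the bangle farthest right is the one at top (344,233), and the other at (313,204) is a look-alike. The box opens to the robot's right, with the ring at scene (387,210). Next I measure these.

```bash
cat > h.py <<'E'
import numpy as np,cv2
def load(n): return dict(np.load(n))
def ray(c,uv):
    d=c["R"].T@np.linalg.inv(c["mtx"])@np.array([uv[0],uv[1],1.]); o=-c["R"].T@c["t"]; return o,d
def onz(c,uv,z):
    o,d=ray(c,uv); return o+d*(z-o[2])/d[2]
def onplane(c,uv,n,k):
    o,d=ray(c,uv); return o+d*(k-n@o)/(n@d)
def cloud(c):
    v,u=np.mgrid[0:400,0:640]; Z=c["z_map"]
    P=np.stack([(u-c["mtx"][0,2])/c["mtx"][0,0]*Z,(v-c["mtx"][1,2])/c["mtx"][1,1]*Z,Z],-1)
    return (P-c["t"])@c["R"]
E
python3 - <<'E'
from h import *
T=load("top0.npz");S=load("scene0.npz")
P=cloud(T);z=P[...,2]
# bangle
for name,(x0,x1,y0,y1) in {"target":(325,365,215,255),"other":(295,330,185,222)}.items():
    m=np.zeros(z.shape,np.uint8);m[y0:y1,x0:x1]=(z[y0:y1,x0:x1]>.010)
    v,u=np.nonzero(m)
    q=np.array([onz(T,(a,b),.018)[:2] for a,b in zip(u,v)])
    A=np.c_[2*q,np.ones(len(q))];s=np.linalg.lstsq(A,(q**2).sum(1),rcond=None)[0];c=s[:2]
    an=np.sort(np.degrees(np.arctan2(*(q-c).T[::-1])));g=np.diff(np.r_[an,an[0]+360]);i=g.argmax()
    print(name,len(q),c.round(4),"r",np.linalg.norm(q-c,axis=1).mean().round(4),"gap",g[i].round(1),"dir",(an[i]+g[i]/2).round(1),np.round(P[v,u,2].mean(),4))
# lid plane
m=np.zeros(z.shape,np.uint8);m[100:290,180:300]=z[100:290,180:300]>.11
n_,lab,st,ce=cv2.connectedComponentsWithStats(m);k=1+st[1:,4].argmax();m=(lab==k).astype(np.uint8)
pts=P[cv2.erode(m,np.ones((7,7)))>0];c0=pts.mean(0);n=np.linalg.svd(pts-c0,full_matrices=0)[2][2];n*=np.sign(n[2])
print("lid n",n.round(3),"lean",np.degrees(np.arccos(n[2])),"res",np.std((pts-c0)@n))
cn=max(cv2.findContours(m,0,1)[0],key=len);ap=cv2.approxPolyDP(cn,6,True)[:,0]
for a in ap: print(a,onplane(T,a,n,n@c0).round(4))
print("ring scene pix pts", [cloud(S)[v,u].round(3).tolist() for u,v in ((383,212),(387,215),(391,212),(387,208))])
E
```

```text
target 264 [ 0.4586 -0.1264] r 0.0367 gap 24.8 dir 91.4 0.0382
other 256 [ 0.5435 -0.0421] r 0.0362 gap 35.4 dir 174.1 0.0304
lid n [-0.064  0.858  0.51 ] lean 59.35770386985988 res 0.020506764029905776
[249 121] [0.69  0.08  0.371]
[194 149] [0.7115 0.2963 0.0096]
[205 266] [0.3769 0.2641 0.0221]
[265 268] [0.4104 0.0536 0.3807]
ring scene pix pts [[0.484, 0.18, 0.014], [0.576, 0.14, 0.131], [0.492, 0.203, 0.015], [0.477, 0.195, 0.02]]
```

```bash
python3 -c "
import cv2
a=cv2.imread('pics/scene0.png')[160:290,220:460];cv2.imwrite('pics/s0c.png',cv2.resize(a,None,fx=3.3,fy=3.3,interpolation=2))"
```

```text
(no output)
```

View pics/s0c.png

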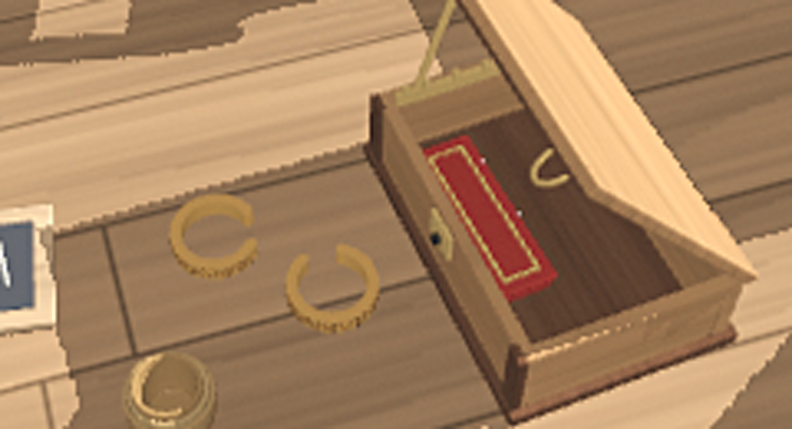

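Run:
```python
from h import *
T=load("top0.npz");S=load("scene0.npz")
print("lid edge corners (z .3045)",[onz(T,p,.3045)[:2].round(4).tolist() for p in ((249,121),(265,268))])
print("scene front top corners z.09",[onz(S,p,.09)[:2].round(4).tolist() for p in ((332.7,188.8),(376.1,265.2))],"front bottom z0",onz(S,(375.2,287.9),0)[:2].round(4), onz(S,(442.7,261.5),0)[:2].round(4))
for z in (.128,.153): print("ring bottom",z,onz(S,(386.0,217),z).round(4))
# bangle by colour relative to local wood
for nm,(u0,u1,v0,v1),c in (("top",(322,366,212,256),T),("scene",(268,304,214,246),S)):
    f=c["frame"][v0:v1,u0:u1].astype(int); h=cv2.cvtColor(f.astype(np.uint8),cv2.COLOR_RGB2HSV)
    m=((h[...,1]>130)&(h[...,2]>105)).astype(np.uint8)
    v,u=np.nonzero(m);q=np.array([onz(c,(a+u0,b+v0),.018 if nm=="top" else .012)[:2] for a,b in zip(u,v)])
    for it in range(3):
        s=np.linalg.lstsq(np.c_[2*q,np.ones(len(q))],(q**2).sum(1),rcond=None)[0][:2]
        r=np.linalg.norm(q-s,axis=1);q=q[abs(r-.036)<.010]
    an=np.sort(np.degrees(np.arctan2(*(q-s).T[::-1])));g=np.diff(np.r_[an,an[0]+360]);i=g.argmax()
    print(nm,len(q),s.round(4),"r",r.mean().round(4),"gap",g[i].round(1),"dir",(an[i]+g[i]/2).round(1))
    cv2.imwrite(f"pics/m_{nm}.png",np.hstack([cv2.resize(f[:,:,::-1].astype(np.uint8),None,fx=8,fy=8),cv2.resize(cv2.merge([m*255]*3),None,fx=8,fy=8,interpolation=0)]))
```

```text
lid edge corners (z .3045) [[0.7084, 0.0904], [0.401, 0.0627]]
scene front top corners z.09 [[0.4089, 0.0403], [0.692, 0.0664]] front bottom z0 [0.7114 0.0649] [0.6912 0.2797]
ring bottom 0.128 [0.5796 0.1365 0.128 ]
ring bottom 0.153 [0.596  0.1267 0.153 ]
top 513 [ 0.4587 -0.1277] r 0.0367 gap 4.5 dir 83.3
scene 321 [ 0.4604 -0.1271] r 0.0364 gap 26.1 dir 79.2
```

View pics/m_top.png

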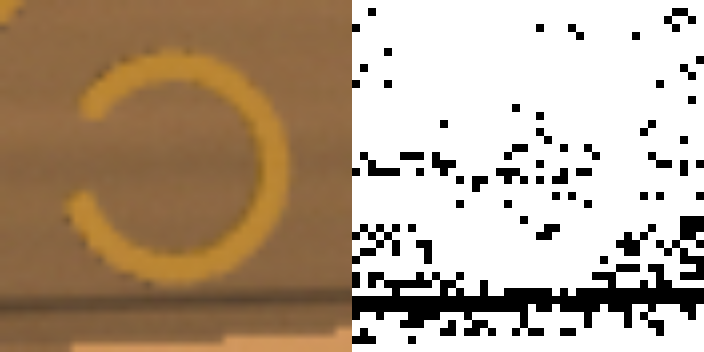

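The bangle is at about (0.459,-0.127) with the gap at about 82° world. The box's x axis is at about 95° and the ring at about (0.574,0.147,0.153). Now I move over, clear of the lid.

```bash
cat >> h.py <<'E'
import json,os
def log():
    from station import bot
    o=bot.get_obs(); json_o={k:np.asarray(v).tolist() for k,v in o.items()}
    open("log.jsonl","a").write(json.dumps(json_o)+"\n"); return o
E
python3 -c "from h import *;log()"
python3 -m pendant '[[50,-25,-40,0,0,0],[100,-50,-80,0,0,0],[150,-78,-110,0,0,0],[205,-105,-140,0,0,0],[258,-132,-160,0,0,0],[310,-160,-176,0,0,0],[362,-187,-176,0,0,0],[412,-214,-176,0,0,0]]' -0.1 15; python3 -c "from h import *;log()"
python3 -m pendant '[[20,-25,0,0,0,0],[45,-55,10,0,0,0],[70,-90,20,0,0,0],[95,-125,40,0,0,0],[120,-160,60,0,0,0],[145,-190,80,0,0,0],[162,-200,100,0,0,0],[162,-200,100,0,0,0]]'; python3 -c "
from h import *
o=log();print(o['q'].round(3))
from station import bot
c=bot.capture('wrist');np.savez('w1.npz',**c);cv2.imwrite('pics/w1.png',c['frame'][:,:,::-1])"
```

```text
time: 1.1
ee_pos: [-0.2937, 0.4593, 0.4011]
tcp_rot: [-0.424, -3.113, -0.001]
contact_force: [0.5, 0.3, -0.5]
finger_gap: 0.451
time: 2.1
ee_pos: [-0.5013, 0.3103, 0.2983]
tcp_rot: [0.421, 3.109, -0.002]
contact_force: [0.2, 0.7, -0.1]
finger_gap: 0.45
[ 2.568e+00  3.110e-01  1.394e+00 -1.000e-03  1.442e+00  1.267e+00]
```

View pics/w1.png

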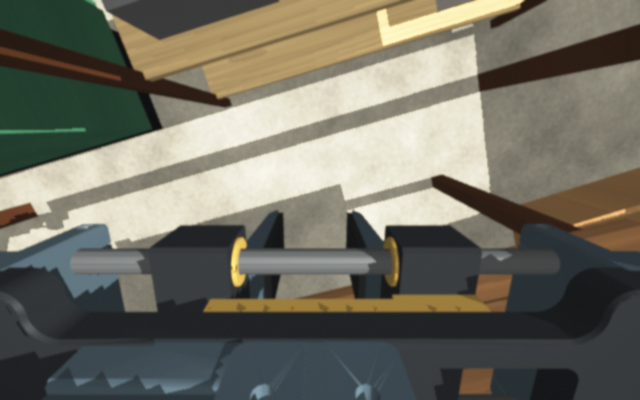

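I had the tool axes off by 90° (tool x = (-0.963,0.267), tool y = (0.267,0.963)). Nothing was touched and the picture shows only floor and furniture. I'm going back round the base.

```bash
python3 -m pendant '[[-30,30,-25,0,0,0],[-75,75,-50,0,0,0],[-120,120,-75,0,0,0],[-165,165,-100,0,0,0],[-205,205,-100,0,0,0],[-245,244,-100,0,0,0],[-305,260,-100,0,0,0],[-360,275,-100,0,0,0]]'; python3 -c "from h import *;log()"
python3 -m pendant '[[-55,15,0,0,0,0],[-110,31,0,0,0,0],[-165,47,0,0,0,0],[-222,62,0,0,0,0],[-257,16,0,0,0,0],[-293,-31,0,0,0,0],[-328,-78,0,0,0,0],[-364,-125,0,0,0,0]]'; python3 -c "from h import *;log()"
```

```text
time: 3.15
ee_pos: [-0.0773, 0.4794, 0.402]
tcp_rot: [0.428, 3.112, 0.004]
contact_force: [0.4, 0.4, -0.6]
finger_gap: 0.45
time: 4.15
ee_pos: [0.2373, 0.2586, 0.4021]
tcp_rot: [0.426, 3.11, 0.003]
contact_force: [1.2, 0.3, 0.5]
finger_gap: 0.449
```

```bash
python3 -m pendant '[[-30,-45,0,0,0,10],[-70,-94,0,0,0,20],[-105,-130,0,0,0,30],[-140,-170,0,0,0,40],[-175,-210,30,0,0,50],[-210,-250,70,0,0,60],[-245,-285,110,0,0,70],[-279,-316,150,0,0,80]]'; python3 -c "from h import *;log()"
python3 -m pendant '[[0,0,0,0,0,0],[0,0,0,0,0,0],[0,0,0,0,0,0],[0,0,0,0,0,0],[0,0,0,0,0,0],[0,0,0,0,0,0],[0,0,0,0,0,0],[0,0,0,0,0,0]]'; python3 -c "
from h import *
o=log();print(o['q'].round(3))
from station import bot
c=bot.capture('wrist');np.savez('w2.npz',**c);cv2.imwrite('pics/w2.png',c['frame'][:,:,::-1])
D=[json.loads(l) for l in open('log.jsonl')]
A=[];b=[]
for d in D:
    q=d['q'];p=d['ee_pos'];r=np.hypot(p[0],p[1])
    A+=[[1,np.sin(q[1]),np.sin(q[1]+q[2]),0],[0,np.cos(q[1]),np.cos(q[1]+q[2]),1]];b+=[r,p[2]]
    print(np.degrees(np.arctan2(p[1],p[0])-q[0]).round(2),end=' ')
x,res,_,_=np.linalg.lstsq(np.array(A),b,rcond=None);print(x.round(4),res)
"
```

```text
time: 5.15
ee_pos: [0.4195, -0.1186, 0.2536]
tcp_rot: [2.332, 2.099, 0.003]
contact_force: [1.1, 0.4, 0.1]
finger_gap: 0.449
time: 6.15
ee_pos: [0.4191, -0.1153, 0.2531]
tcp_rot: [-2.325, -2.112, 0.0]
contact_force: [0.8, 0.1, -0.3]
finger_gap: 0.448
[-0.295  0.077  1.807  0.     1.257 -0.199]
1.15 1.2 1.09 1.32 1.82 1.5 1.52 [-0.001   0.5783  0.417  -0.1958] [0.00012773]
```

View pics/w2.png

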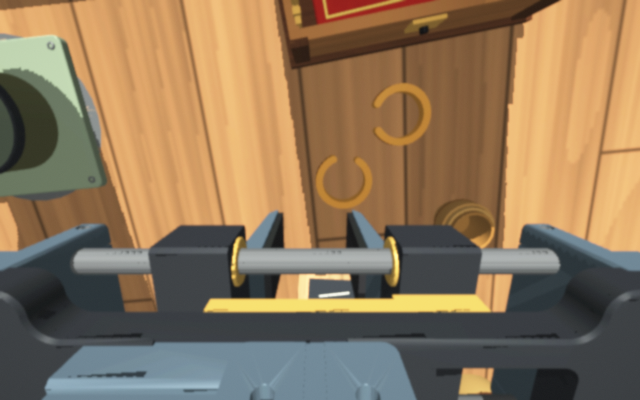

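Wrist view: the target bangle is at (344,182) with its gap up at (345,155), the look-alike at (402,114) and the cups at (468,225). Measuring next.

```bash
cat > ik.py <<'E'
import numpy as np
from scipy.spatial.transform import Rotation as Ro
from scipy.optimize import least_squares
L2,L3,HD=.578,.417,-.196
def fk(q,d):
    A=Ro.from_euler('ZYZYZ',[q[0],q[1]+q[2],q[3],q[4],q[5]+np.pi/2])
    w=np.array([L2*np.sin(q[1])+L3*np.sin(q[1]+q[2]),0,HD+d+L2*np.cos(q[1])+L3*np.cos(q[1]+q[2])])
    return Ro.from_euler('Z',q[0]).apply(w)+A.apply([0,0,d]),A
lo=np.array([-3.11,-.84,.21,-1.34,.05,-2.56]);hi=np.array([3.11,2.01,2.61,4.49,2.63,2.56])
def ik(p,R,d,q0):
    f=lambda q:np.r_[(fk(q,d)[0]-p)*5,(R.inv()*fk(q,d)[1]).as_rotvec()]
    s=least_squares(f,np.clip(q0,lo+.01,hi-.01),bounds=(lo,hi));return s.x,np.abs(s.fun).max()
E
python3 - <<'E'
from h import *; from ik import *
c=load("w2.npz")
u0,u1,v0,v1=308,380,148,218
f=c["frame"][v0:v1,u0:u1].astype(int)
m=((f[...,0]-f[...,2])>95)&(f[...,0]>120)
m=m.astype(np.uint8);n,lab,st,_=cv2.connectedComponentsWithStats(m);k=1+st[1:,4].argmax();m=lab==k
v,u=np.nonzero(m);q=np.array([onz(c,(a+u0,b+v0),.018)[:2] for a,b in zip(u,v)])
s=np.linalg.lstsq(np.c_[2*q,np.ones(len(q))],(q**2).sum(1),rcond=None)[0][:2]
an=np.sort(np.degrees(np.arctan2(*(q-s).T[::-1])));g=np.diff(np.r_[an,an[0]+360]);i=g.argmax()
print(len(q),s.round(4),"r",np.linalg.norm(q-s,axis=1).mean(),"gap",g[i].round(1),"dir",(an[i]+g[i]/2).round(1))
R=Ro.from_rotvec([-2.325,-2.112,0]);print(R.as_matrix().round(3))
# model check and tilted pose feasibility
print(fk([-0.295,.077,1.807,0,1.257,-.199],.35)[1].as_matrix().round(3))
X=np.array([-.09,.996,0]);Y=np.array([-.996,-.09,0]);Z=np.array([0,0,1.])
ring=np.array([.5735,.1466,.153])
for d in (.3,.37):
  for t in (45,30):
    a=np.radians(t);tz=X*np.cos(a)-Z*np.sin(a);uu=X*np.sin(a)+Z*np.cos(a)
    c0=ring-.045*uu
    for side in (1,-1):   # +1: grip on -Y (far) side
      for sg in (1,-1):
       for roll in (0,90,180):
        ro=roll if side==1 else -roll   # about tool z
        rr=Ro.from_rotvec(tz*np.radians(ro)*1)
        rad=rr.apply(-Y*side)
        ty=rr.apply(-Y*sg); tx=np.cross(ty,tz); RR=Ro.from_matrix(np.c_[tx,ty,tz])
        p=c0+.036*rad-.005*tz
        best=min((ik(p,RR,d,q0) for q0 in ([.1,.3,1.5,1.5,1.2,0],[0,.3,1.5,-1.2,1.2,-1],[0,.5,1.5,1,1,2],[0,.5,1.5,1,1,-2])),key=lambda x:x[1])
        print(d,t,side,sg,roll,rad.round(2),best[0].round(2),best[1].round(3))
E
```

```text
1140 [ 0.4606 -0.1282] r 0.0359793583941805 gap 42.3 dir 81.7
[[ 0.096  0.995 -0.   ]
 [ 0.995 -0.096  0.   ]
 [ 0.    -0.    -1.   ]]Traceback (most recent call last):
  File "<stdin>", line 13, in <module>
  File "ik.py", line 6, in fk
    A=Ro.from_euler('ZYZYZ',[q[0],q[1]+q[2],q[3],q[4],q[5]+np.pi/2])
  File "scipy/spatial/transform/_rotation.pyx", line 1413, in scipy.spatial.transform._rotation.Rotation.from_euler
ValueError: Expected axis specification to be a non-empty string of upto 3 characters, got ZYZYZ
```

```bash
sed -i "s/A=Ro.from_euler('ZYZYZ',.*/A=Ro.from_euler('ZYZ',[q[0],q[1]+q[2],q[3]])*Ro.from_euler('YZ',[q[4],q[5]+np.pi\/2])/" ik.py
cat > plan.py <<'E'
from ik import *
print(fk([-0.295,.077,1.807,0,1.257,-.199],.35)[1].as_matrix().round(3))
X=np.array([-.09,.996,0]);Y=np.array([-.996,-.09,0]);Z=np.array([0,0,1.])
ring=np.array([.5735,.1466,.153])
for d in (.3,.37):
  for t in (45,30):
    a=np.radians(t);tz=X*np.cos(a)-Z*np.sin(a);uu=X*np.sin(a)+Z*np.cos(a)
    c0=ring-.045*uu
    for side in (1,-1):
      for sg in (1,-1):
       for roll in (0,90,180):
        rr=Ro.from_rotvec(tz*np.radians(roll*side))
        rad=rr.apply(-Y*side); ty=rr.apply(-Y*sg); RR=Ro.from_matrix(np.c_[np.cross(ty,tz),ty,tz])
        p=c0+.036*rad-.005*tz
        best=min((ik(p,RR,d,q0) for q0 in ([.1,.3,1.5,1.5,1.2,0],[0,.3,1.5,-1.2,1.2,-1],[0,.5,1.5,1,1,2],[0,.5,1.5,1,1,-2])),key=lambda x:x[1])
        if best[1]<.05: print(d,t,side,sg,roll,rad.round(2),best[0].round(2),best[1].round(3))
E
python3 plan.py
```

```text
[[ 0.096  0.995  0.001]
 [ 0.995 -0.096 -0.   ]
 [-0.     0.001 -1.   ]]
0.3 45 1 1 0 [1.   0.09 0.  ] [-0.15  0.56  1.67  0.8   1.27 -0.64] 0.0
0.3 45 1 1 90 [ 0.06 -0.7  -0.71] [-0.21  0.56  1.76  0.8   1.24  0.84] 0.0
0.3 45 1 1 180 [-1.   -0.09  0.  ] [-0.18  0.47  1.84  0.81  1.23  2.42] 0.0
0.3 45 1 -1 0 [1.   0.09 0.  ] [-0.15  0.56  1.67  0.8   1.27  2.51] 0.0
0.3 45 1 -1 90 [ 0.06 -0.7  -0.71] [-0.21  0.56  1.76  0.8   1.24 -2.3 ] 0.0
0.3 45 1 -1 180 [-1.   -0.09  0.  ] [-0.18  0.47  1.84  0.81  1.23 -0.72] 0.0
0.3 45 -1 1 0 [-1.   -0.09  0.  ] [-0.18  0.47  1.84  0.81  1.23 -0.72] 0.0
0.3 45 -1 1 90 [ 0.06 -0.7  -0.71] [-0.21  0.56  1.76  0.8   1.24 -2.3 ] 0.0
0.3 45 -1 1 180 [1.   0.09 0.  ] [-0.15  0.56  1.67  0.8   1.27  2.51] 0.0
0.3 45 -1 -1 0 [-1.   -0.09  0.  ] [-0.18  0.47  1.84  0.81  1.23  2.42] 0.0
0.3 45 -1 -1 90 [ 0.06 -0.7  -0.71] [-0.21  0.56  1.76  0.8   1.24  0.84] 0.0
0.3 45 -1 -1 180 [1.   0.09 0.  ] [-0.15  0.56  1.67  0.8   1.27 -0.64] 0.0
0.3 30 1 1 0 [1.   0.09 0.  ] [-0.21  0.66  1.7   1.    1.4  -0.81] 0.0
0.3 30 1 1 90 [ 0.04 -0.5  -0.87] [-0.26  0
[... 1944 characters left out ...]
 0.0
0.37 30 1 -1 0 [1.   0.09 0.  ] [-0.3   0.73  1.66  0.94  1.43  2.27] 0.0
0.37 30 1 -1 90 [ 0.04 -0.5  -0.87] [-0.34  0.74  1.75  0.92  1.4  -2.54] 0.0
0.37 30 1 -1 180 [-1.   -0.09  0.  ] [-0.34  0.65  1.84  0.93  1.39 -0.98] 0.0
0.37 30 -1 1 0 [-1.   -0.09  0.  ] [-0.34  0.65  1.84  0.93  1.39 -0.98] 0.0
0.37 30 -1 1 90 [ 0.05 -0.5  -0.87] [-0.34  0.74  1.75  0.92  1.4  -2.54] 0.0
0.37 30 -1 1 180 [1.   0.09 0.  ] [-0.3   0.73  1.66  0.94  1.43  2.27] 0.0
0.37 30 -1 -1 0 [-1.   -0.09  0.  ] [-0.34  0.65  1.84  0.93  1.39  2.16] 0.0
0.37 30 -1 -1 90 [ 0.05 -0.5  -0.87] [-0.34  0.74  1.75  0.92  1.4   0.6 ] 0.0
0.37 30 -1 -1 180 [1.   0.09 0.  ] [-0.3   0.73  1.66  0.94  1.43 -0.88] 0.0
```

All far-side grip poses are reachable (J6 runs -0.7 to 2.4). Now I descend to the far side of the bangle.

```bash
python3 -m pendant '[[-4,20,40,0,0,1],[-8,45,80,0,0,2],[-11,70,120,0,0,2.8],[-11,78,150,0,0,2.8],[-11,78,170,0,0,2.8],[-11,78,180,0,0,2.8],[-11,78,180,0,0,2.8],[-11,78,180,0,0,2.8]]'
python3 - <<'E'
from h import *;from ik import Ro
o=log();p=o['ee_pos'];R=Ro.from_rotvec(o['tcp_rot']);print(R.as_matrix().round(3))
print("need mm tool axes",(R.inv().apply(np.array([.4962,-.1334,.014])-p)*1000).round(1))
E
```

```text
time: 7.2
ee_pos: [0.4964, -0.1339, 0.0741]
tcp_rot: [2.375, 2.054, 0.002]
contact_force: [-0.7, -0.6, 0.2]
finger_gap: 0.452
[[ 0.145  0.989  0.002]
 [ 0.989 -0.145 -0.   ]
 [-0.     0.002 -1.   ]]
need mm tool axes [ 0.5 -0.4 60.1]
```

```bash
python3 -m pendant '[[0,0,15,0,0,0],[0,0,30,0,0,0],[0,0,45,0,0,0],[0,0,55,0,0,0],[0,0,60,0,0,0],[0,0,60,0,0,0],[0,0,60,0,0,0],[0,0,60,0,0,0]]'
python3 -m pendant '[[0,0,0,0,0,0],[0,0,0,0,0,0],[0,0,0,0,0,0],[0,0,0,0,0,0],[0,0,0,0,0,0],[0,0,0,0,0,0],[0,0,0,0,0,0],[0,0,0,0,0,0]]' -1 20
python3 -m pendant '[[0,0,0,0,0,0],[0,0,0,0,0,0],[0,0,-10,0,0,0],[0,0,-40,0,0,0],[0,0,-80,0,0,0],[0,0,-120,0,0,0],[0,0,-160,0,0,0],[0,0,-180,0,0,0]]'; python3 -c "
from h import *
o=log();print(o['q'].round(3))
from station import bot
c=bot.capture('wrist');np.savez('w3.npz',**c);cv2.imwrite('pics/w3.png',c['frame'][:,:,::-1])"
```

```text
time: 8.2
ee_pos: [0.4961, -0.1338, 0.0136]
tcp_rot: [2.376, 2.054, 0.001]
contact_force: [-0.4, 0.7, -0.0]
finger_gap: 0.452
time: 9.2
ee_pos: [0.4957, -0.1338, 0.0132]
tcp_rot: [-2.377, -2.055, -0.0]
contact_force: [-0.1, 0.3, 2.3]
finger_gap: 0.147
time: 10.2
ee_pos: [0.4966, -0.134, 0.1962]
tcp_rot: [2.374, 2.052, 0.004]
contact_force: [-0.8, -0.3, 0.5]
finger_gap: 0.146
[-0.286  0.243  1.749  0.     1.144 -0.141]
```

View pics/w3.png

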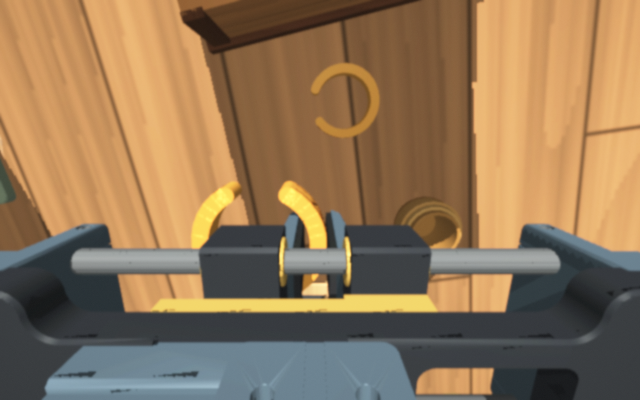

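The bangle is held, with its gap tips at (236,187) and (289,190), pointing along tool +x. Now I work out the tilted pre-insertion pose and the camera clearance.

```bash
cat > pose.py <<'E'
from h import *;from ik import *
psi=np.radians(5.2)
X=np.array([-np.sin(psi),np.cos(psi),0]);Y=np.array([-np.cos(psi),-np.sin(psi),0]);Z=np.array([0,0,1.])
RING=np.array([.5735,.1466,.153])
def target(t,cu,ct,roll,cy=0,ring=RING,rb=.0343,off=0):
    a=np.radians(t);tz=X*np.cos(a)-Z*np.sin(a);uu=X*np.sin(a)+Z*np.cos(a)
    c=ring+uu*cu+tz*ct+Y*cy; rr=Ro.from_rotvec(tz*np.radians(roll+off))
    ty=rr.apply(-Y);R=Ro.from_matrix(np.c_[np.cross(ty,tz),ty,tz])
    return c+rb*rr.apply(-Y)-.0046*tz,R
def delta(p,R):
    from station import bot
    o=bot.get_obs();R0=Ro.from_rotvec(o['tcp_rot'])
    print("shift",(R0.inv().apply(p-o['ee_pos'])*1000).round(1),"turn",np.degrees((R0.inv()*R).as_rotvec()).round(1))
E
python3 - <<'E'
from pose import *
c=load("w3.npz")
from station import bot
o=bot.get_obs();R0=Ro.from_rotvec(o['tcp_rot'])
print("cam in tool",R0.inv().apply(-c["R"].T@c["t"]-o['ee_pos']).round(3),"cam z in tool",R0.inv().apply(c["R"][2]).round(3))
for uv in ((236,187),(289,190),(225,190),(279,186)): print(uv,(R0.inv().apply(onz(c,uv,.2006)-o['ee_pos'])*1000).round(1))
p,R=target(45,-.033,-.13,0);delta(p,R)
for r in (0,90,180):
  p,R=target(45,-.033,0,r); print(r,ik(p,R,.35,[-.2,.55,1.7,.8,1.25,-.6+np.radians(r)]))
E
```

```text
cam in tool [ 0.07  -0.001 -0.158] cam z in tool [-0.251 -0.002  0.968]
(236, 187) [ 35.7 -46.3  -3. ]
(289, 190) [ 33.8 -15.8  -2.8]
(225, 190) [ 33.9 -52.8  -3.1]
(279, 186) [ 36.2 -21.5  -2.8]
shift [181.7  95.7 -26.3] turn [  5.7  44.9 -12.6]
0 (array([-0.1924319 ,  0.57904323,  1.65693307,  0.78587011,  1.28599118,
       -0.66457825]), np.float64(1.7030987731203595e-10))
90 (array([-0.24555216,  0.57295574,  1.74554744,  0.77821433,  1.2559183 ,
        0.8153471 ]), np.float64(2.9976021664879227e-14))
180 (array([-0.22555255,  0.49143405,  1.82592274,  0.78809552,  1.24637894,
        2.39794831]), np.float64(2.3427253192931374e-10))
```

Run:
```python
from pose import *
p,R=target(35,-.030,-.13,0);delta(p,R)
for r in (0,180):
  p,R=target(35,-.030,0,r); print(r,ik(p,R,.35,[-.2,.55,1.7,.8,1.25,-.6+np.radians(r)]))
```

```text
shift [173.   97.6  -7. ] turn [  6.9  54.8 -12.2]
0 (array([-0.24174399,  0.64730026,  1.67028931,  0.90948336,  1.37616664,
       -0.78551363]), np.float64(8.7779783441988e-12))
180 (array([-0.27969463,  0.56761957,  1.83969141,  0.90118505,  1.34173901,
        2.26705517]), np.float64(9.71445146547012e-16))
```

```bash
python3 -m pendant '[[20,12,-15,1,7.8,-1.7],[45,24,-30,2,15.6,-3.5],[70,37,-35,3,23.4,-5.2],[95,52,-35,4,31.3,-7],[120,67,-30,5,39,-8.7],[145,82,-20,6,47,-10.5],[173,98,-7,6.9,54.8,-12.2],[173,98,-7,6.9,54.8,-12.2]]'
python3 -c "
from h import *
o=log();print(o['q'].round(3))
from station import bot
c=bot.capture('wrist');np.savez('w4.npz',**c);cv2.imwrite('pics/w4.png',c['frame'][:,:,::-1])
from pose import *
p,R=target(35,-.030,-.13,0);delta(p,R)
print(fk(o['q'],.35)[0]-o['ee_pos'],fk(o['q'],.30)[0]-o['ee_pos'])
"
```

```text
time: 11.25
ee_pos: [0.6172, 0.0235, 0.1959]
tcp_rot: [-1.557, -1.691, -0.798]
contact_force: [-1.1, 0.5, -0.9]
finger_gap: 0.149
[-0.376  0.624  1.497  0.818  1.594 -0.693]
shift [ 5.8  1.9 -4.8] turn [-0.4 -0.1 -0.6]
[-0.00156403  0.00813314  0.00953108] [ 0.00258673 -0.032733   -0.0119605 ]
```

View pics/w4.png

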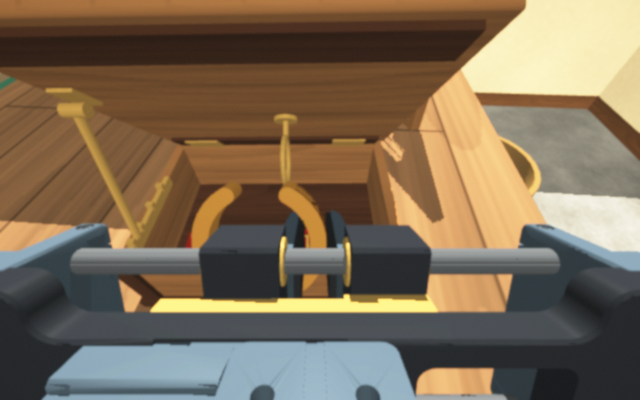

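Wrist view: the ring is edge-on at column 286, rows about 138–187, with its base on the lid at (286,118). The gap tips are at (237,188) and (288,190). Refining the ring's lateral position.

Run:
```python
from pose import *
c=load("w4.npz")
def proj(P): q=c["mtx"]@(c["R"]@P+c["t"]); return (q[:2]/q[2]).round(1),q[2].round(3)
print("ring ctr",proj(RING),"top",proj(RING+Z*.022),"bot",proj(RING-Z*.0245),"front",proj(RING-X*.0245))
base=RING+.045*(X*np.sin(np.radians(50))+Z*np.cos(np.radians(50)));print("base",proj(base))
print("depth along ring",[(v,u,c["z_map"][v,u].round(3)) for v in range(140,186,6) for u in (284,286,288)])
f=c["frame"].astype(int);m=((f[...,0]-f[...,2])>75)&(f[...,0]>150)
for v in range(120,190,6): print(v,np.nonzero(m[v,270:305])[0]+270)
n=np.array([np.cos(0),0,0])
# plane of box front edge: lateral fix with x,z assumed
o,d=ray(c,(286.,162.));t=((RING-o)@X)/(d@X);P=o+d*t;print("ray at ring x-plane",P.round(4),"diff Y",((P-RING)@Y).round(4),"dz",(P-RING)[2].round(4))
```

```text
ring ctr (array([284.1, 158.5]), np.float64(0.288)) top (array([281.9, 141.6]), np.float64(0.271)) bot (array([286.3, 175.1]), np.float64(0.307)) front (array([282.3, 175. ]), np.float64(0.272))
base (array([283.7, 115.6]), np.float64(0.289))
depth along ring [(140, 284, np.float32(0.266)), (140, 286, np.float32(0.289)), (140, 288, np.float32(0.294)), (146, 284, np.float32(0.263)), (146, 286, np.float32(0.3)), (146, 288, np.float32(0.3)), (152, 284, np.float32(0.261)), (152, 286, np.float32(0.305)), (152, 288, np.float32(0.305)), (158, 284, np.float32(0.261)), (158, 286, np.float32(0.309)), (158, 288, np.float32(0.308)), (164, 284, np.float32(0.26)), (164, 286, np.float32(0.309)), (164, 288, np.float32(0.307)), (170, 284, np.float32(0.263)), (170, 286, np.float32(0.309)), (170, 288, np.float32(0.306)), (176, 284, np.float32(0.266)), (176, 286, np.float32(0.302)), (176, 288, np.float32(0.302)), (182, 284, np.float32(0.273)), (182, 286, np.float32(0.172)), (182, 288, np.float32(0.171))]
120 [283 284 285 286 287]
126 [283 284 285 286 287 288]
132 [283 284 285 286 287 288]
138 [282 283 284 285 286]
144 [281 282 283 284 285 286 287 288]
150 [279 280 281 282 283 284 285 286 287 288 289 290]
156 [271 272 273 274 275 276 277 278 279 280 281 282 283 284 285 286 287 288
 289 290 291 292 293 294 295 296 297 298 299 300 301 302 303]
162 [279 280 281 282 283 284 285 286 287 288 289 290 291]
168 [280 281 282 283 284 285 286 287 288 289 290]
174 [281 282 283 284 285 286 287 288 289 290]
180 [270 271 272 273 274 281 282 283 284 285 286 287 288 289 290 293 294 295
 296 297 298 299 300 301 302 303 304]
186 [284 285 286 287 288 289 290 291 292]
ray at ring x-plane [0.575  0.1467 0.148 ] diff Y -0.0015 dz -0.005
```

Prediction agrees to about 2 mm (ring ≈ (0.5745,0.1466,0.1513)). Now advancing along the tool axis.

```bash
sed -i 's/^RING=.*/RING=np.array([.5745,.1466,.1515])/' pose.py
python3 -m pendant '[[0,0,0,0,0,0],[0,0,20,0,0,0],[0,0,40,0,0,0],[0,0,60,0,0,0],[0,0,80,0,0,0],[0,0,90,0,0,0],[0,0,90,0,0,0],[0,0,90,0,0,0]]'
python3 -c "
from pose import *
o=log();p,R=target(35,-.030,0,0);delta(p,R);print(o['q'].round(2))
"
```

```text
time: 12.3
ee_pos: [0.6111, 0.0964, 0.149]
tcp_rot: [-1.557, -1.698, -0.805]
contact_force: [1.1, -0.1, 0.0]
finger_gap: 0.151
shift [ 2.6  2.5 37.6] turn [-0.2 -0.1 -0.4]
[-0.28  0.63  1.62  0.88  1.44 -0.74]
```

```bash
python3 -m pendant '[[1,1,8,0,0,0],[2,2,16,0,0,0],[2,2,24,0,0,0],[2,2,32,0,0,0],[2,2,38,0,0,0],[2,2,38,0,0,0],[2,2,38,0,0,0],[2,2,38,0,0,0]]'
python3 -c "
from pose import *
from station import bot
o=log();p,R=target(35,-.030,0,0);delta(p,R);print(o['contact_force'],o['torque'])
c=bot.capture('wrist');np.savez('w5.npz',**c);s=bot.capture('scene')['frame'][140:270,330:460]
a=c['frame'][80:280,140:440];im=np.hstack([cv2.resize(a,(600,400)),cv2.resize(s,(200,200))[:, :].repeat(1,0) if 0 else cv2.copyMakeBorder(cv2.resize(s,(200,200)),0,200,0,0,0)])
cv2.imwrite('pics/w5.png',im[:,:,::-1])"
```

```text
time: 13.3
ee_pos: [0.6098, 0.1289, 0.1288]
tcp_rot: [-1.557, -1.697, -0.805]
contact_force: [0.1, 0.5, 0.8]
finger_gap: 0.149
shift [ 0.6  0.8 -0.6] turn [-0.2 -0.1 -0.4]
[0.14245085 0.45666349 0.79065284] [-0.58332688 -0.00885614  0.04539127]
```

View pics/w5.png

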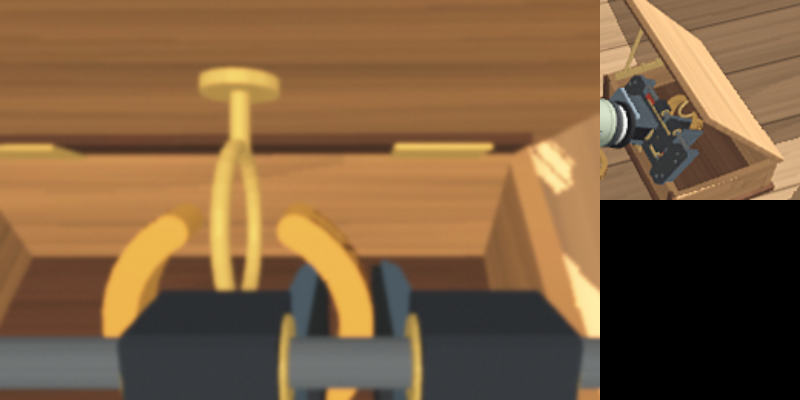

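Wrist view: the ring stands in the gap, centred between the tips (crop 185,230 and 300,230; ring at 235). Now rolling the bangle about its own axis in three 60° steps.

```bash
python3 -m pendant '[[-4.8,-0.3,0,0,0,8],[-9.5,-1.3,0,0,0,16],[-14,-3,0,0,0,24],[-18.2,-5.2,0,0,0,32],[-22,-8,0,0,0,40],[-25.5,-11.3,0,0,0,48],[-27.7,-14.1,0,0,0,54],[-29.7,-17.2,0,0,0,60]]'
python3 -c "
from pose import *
o=log();p,R=target(35,-.030,0,60);delta(p,R);print(o['torque'].round(2))"
```

```text
time: 14.4
ee_pos: [0.5938, 0.1104, 0.1044]
tcp_rot: [-2.09, -0.653, -0.236]
contact_force: [-0.3, -0.3, 0.1]
finger_gap: 0.149
shift [ 1.3  0.1 -0.6] turn [-0.2  0.1 -0.6]
[-0.59  0.11 -0.01]
```

```bash
python3 -m pendant '[[-4.8,-0.3,0,0,0,8],[-9.5,-1.3,0,0,0,16],[-14,-3,0,0,0,24],[-18.2,-5.2,0,0,0,32],[-22,-8,0,0,0,40],[-25.5,-11.3,0,0,0,48],[-27.7,-14.1,0,0,0,54],[-29.7,-17.2,0,0,0,60]]'
python3 -c "
from pose import *
o=log();p,R=target(35,-.030,0,120);delta(p,R);print(o['torque'].round(2),o['q'].round(2))"
```

```text
time: 15.4
ee_pos: [0.5596, 0.1074, 0.1049]
tcp_rot: [-2.149, 0.482, 0.357]
contact_force: [-0.9, -0.8, -0.2]
finger_gap: 0.149
shift [ 1.  -0.7 -0.5] turn [ 0.   0.2 -0.6]
[-0.52  0.14  0.03] [-0.28  0.63  1.79  0.9   1.34  1.22]
```

```bash
python3 -m pendant '[[-4.8,-0.3,0,0,0,8],[-9.5,-1.3,0,0,0,16],[-14,-3,0,0,0,24],[-18.2,-5.2,0,0,0,32],[-22,-8,0,0,0,40],[-25.5,-11.3,0,0,0,48],[-27.7,-14.1,0,0,0,54],[-29.7,-17.2,0,0,0,60]]'
python3 -c "
from pose import *
from station import bot
o=log();p,R=target(35,-.030,0,180);delta(p,R);print(o['torque'].round(2),o['q'].round(2))
c=bot.capture('wrist');np.savez('w6.npz',**c)
s=bot.capture('scene')['frame'][140:270,330:460]
im=np.hstack([cv2.resize(c['frame'],(500,312)),cv2.resize(s,(312,312),interpolation=2)])[:,:800]
cv2.imwrite('pics/w6.png',im[:,:,::-1])"
```

```text
time: 16.4
ee_pos: [0.5413, 0.1229, 0.1295]
tcp_rot: [-1.723, 1.587, 0.91]
contact_force: [0.1, 0.3, -0.9]
finger_gap: 0.149
shift [ 0.1 -0.9 -0.4] turn [ 0.2  0.1 -0.6]
[-0.55  0.07  0.02] [-0.27  0.57  1.83  0.91  1.35  2.29]
```

View pics/w6.png

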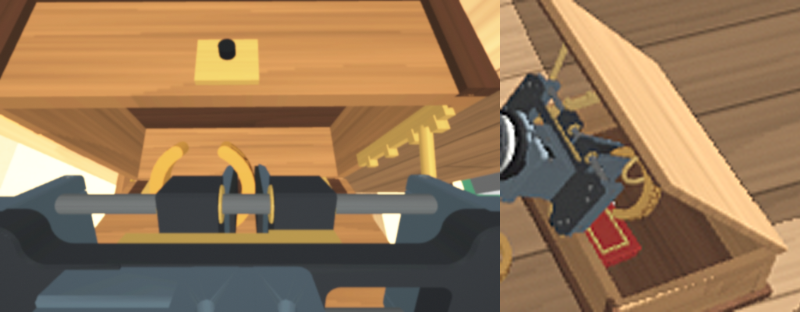

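The wood runs through the ring: the scene inset at (640,180) shows the bangle threaded, and there is no contact force. Now I lower it nearly onto the wire and reduce the tilt to 25°.

Run:
```python
from pose import *
for t,cu in ((35,-.045),(25,-.047)):
  p,R=target(t,cu,0,180);delta(p,R);print(ik(p,R,.35,[-.27,.57,1.83,.9,1.35,2.29]))
```

```text
shift [15.3 -0.9 -0.4] turn [ 0.2  0.1 -0.3]
(array([-0.29272565,  0.59107384,  1.83931607,  0.89696802,  1.334123  ,
        2.24297636]), np.float64(7.738254481637341e-13))
shift [17.4 -1.   7.9] turn [ 0.2 -9.9 -0.4]
(array([-0.3310499 ,  0.68604339,  1.84838154,  0.98732231,  1.43499774,
        2.12394942]), np.float64(6.863398738232718e-12))
```

```bash
python3 -m pendant '[[4,0,0,0,0,0],[8,0,0,0,0,0],[12,0,1,0,-2,0],[14,0,3,0,-4,0],[16,0,5,0,-6,0],[17,-0.5,7,0,-8,0],[17.4,-0.5,8,0,-9.9,0],[17.4,-0.5,8,0,-9.9,0]]'
python3 -c "
from pose import *
o=log();p,R=target(25,-.047,0,180);delta(p,R);print(o['torque'].round(2),o['q'].round(2))"
```

```text
time: 17.5
ee_pos: [0.5418, 0.1195, 0.1097]
tcp_rot: [-1.6, 1.471, 1.03]
contact_force: [-0.4, -0.0, 0.4]
finger_gap: 0.146
shift [-1.  -0.8 -0.5] turn [ 0.2  0.1 -0.5]
[-0.5   0.07 -0.04] [-0.32  0.68  1.84  1.    1.44  2.15]
```

```bash
python3 -m pendant '[[1,0,0,0,0,0],[2,0,0,0,0,0],[3,0,0,0,0,0],[3,0,0,0,0,0],[3,0,0,0,0,0],[3,0,0,0,0,0],[3,0,0,0,0,0],[3,0,0,0,0,0]]'
python3 -m pendant '[[0,0,0,0,0,0],[0,0,0,0,0,0],[0,0,0,0,0,0],[0,0,0,0,0,0],[0,0,0,0,0,0],[0,0,0,0,0,0],[0,0,0,0,0,0],[0,0,0,0,0,0]]' -0.4
python3 -c "
from pose import *
from station import bot
o=log();print(o['torque'].round(2))
c=bot.capture('wrist');s=bot.capture('scene')['frame'][140:270,330:460]
im=np.hstack([cv2.resize(c['frame'],(480,300)),cv2.resize(s,(300,300),interpolation=2)])
cv2.imwrite('pics/w7.png',im[:,:,::-1])"
```

```text
time: 18.5
ee_pos: [0.542, 0.1185, 0.1079]
tcp_rot: [-1.601, 1.47, 1.029]
contact_force: [1.3, 1.3, 3.2]
finger_gap: 0.149
time: 19.5
ee_pos: [0.542, 0.1184, 0.1077]
tcp_rot: [-1.601, 1.47, 1.029]
contact_force: [0.2, 0.4, 0.0]
finger_gap: 0.299
[-0.49  0.11 -0.01]
```

View pics/w7.png

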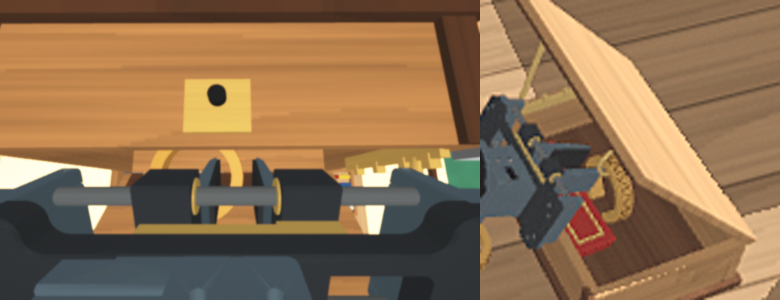

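Contact showed only about 3 N and the bangle now hangs, upright and threaded in the scene inset (615,190). Backing straight out.

```bash
python3 -m pendant '[[0,0,-5,0,0,0],[0,0,-12,0,0,0],[0,0,-22,0,0,0],[0,0,-35,0,0,0],[0,0,-50,0,0,0],[0,0,-70,0,0,0],[0,0,-95,0,0,0],[0,0,-120,0,0,0]]'
python3 -m pendant '[[0,0,-20,0,0,0],[0,0,-45,0,0,0],[0,0,-75,0,0,0],[0,0,-100,0,0,0],[0,0,-100,0,0,0],[0,0,-100,0,0,0],[0,0,-100,0,0,0],[0,0,-100,0,0,0]]'
python3 -c "
from pose import *
from station import bot
c=bot.capture('wrist');np.savez('w8.npz',**c);s=bot.capture('scene');np.savez('s8.npz',**s);s=s['frame'][160:250,360:450]
im=np.hstack([cv2.resize(c['frame'],(480,300)),cv2.resize(s,(300,300),interpolation=2)])
cv2.imwrite('pics/w8.png',im[:,:,::-1])"
```

```text
time: 20.6
ee_pos: [0.5523, 0.0084, 0.1591]
tcp_rot: [-1.601, 1.471, 1.028]
contact_force: [-0.1, -0.3, 1.0]
finger_gap: 0.299
time: 21.6
ee_pos: [0.5604, -0.0794, 0.2004]
tcp_rot: [-1.601, 1.47, 1.03]
contact_force: [-0.6, -0.9, 0.2]
finger_gap: 0.299
```

View pics/w8.png

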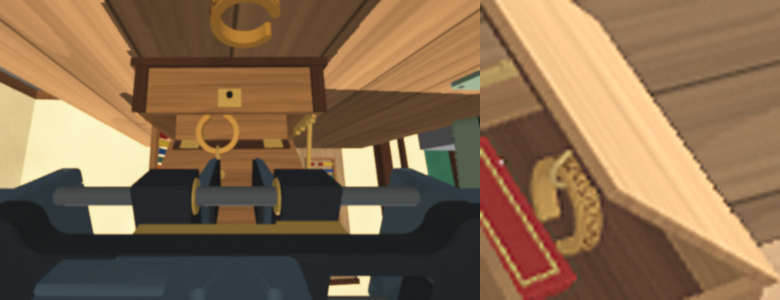

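Twelfth and last picture: the bangle hangs in the ring inside the box, upright, and the gripper is well clear. Next I check by numbers that it is at rest, and where the gap is.

```bash
python3 -m pendant '[[0,0,0,0,0,0],[0,0,0,0,0,0],[0,0,0,0,0,0],[0,0,0,0,0,0],[0,0,0,0,0,0],[0,0,0,0,0,0],[0,0,0,0,0,0],[0,0,0,0,0,0]]'
python3 - <<'E'
from pose import *
from station import bot
A=bot.capture('wrist');S=[bot.capture('scene') for _ in range(6)]
for s in S[1:]: print("scene diff",np.abs(s['frame'][160:250,360:450].astype(int)-S[0]['frame'][160:250,360:450]).max(),end=' ')
f=A['frame'].astype(int)
# project ring and hanging bangle circle model points onto colour: sample along mid-circle
c=RING-Z*.052
f0=S[-1]['frame'].astype(int)
print()
for a in range(0,360,15):
    P=c+.036*(np.cos(np.radians(a))*Z+np.sin(np.radians(a))*Y)
    out=[]
    for C in (A,S[-1]):
        q=C["mtx"]@(C["R"]@P+C["t"]);u,v=(q[:2]/q[2]).round().astype(int);out.append((u,v,C['frame'][v,u].tolist(),round(float(C['z_map'][v,u]-q[2]),3)))
    print(a,out)
E
```

```text
time: 22.7
ee_pos: [0.5607, -0.0802, 0.2006]
tcp_rot: [-1.601, 1.47, 1.029]
contact_force: [0.2, 0.6, -0.1]
finger_gap: 0.299
scene diff 6 scene diff 8 scene diff 7 scene diff 8 scene diff 6 
0 [(np.int64(291), np.int64(200), [178, 133, 63], -0.025), (np.int64(389), np.int64(213), [170, 128, 71], -0.014)]
15 [(np.int64(298), np.int64(200), [206, 149, 69], -0.015), (np.int64(387), np.int64(211), [180, 138, 78], -0.011)]
30 [(np.int64(303), np.int64(197), [205, 149, 68], -0.016), (np.int64(386), np.int64(209), [141, 102, 55], -0.018)]
45 [(np.int64(308), np.int64(193), [206, 149, 69], -0.015), (np.int64(384), np.int64(209), [154, 121, 71], -0.022)]
60 [(np.int64(312), np.int64(188), [205, 148, 68], -0.017), (np.int64(383), np.int64(209), [192, 163, 103], -0.064)]
75 [(np.int64(315), np.int64(183), [203, 147, 66], -0.016), (np.int64(382), np.int64(210), [185, 157, 99], -0.068)]
90 [(np.int64(315), np.int64(177), [204, 147, 68], -0.02), (np.int64(382), np.int64(211), [183, 155, 97], -0.07)]
105 [(np.int64(315), np.int64(171), [202, 145, 65], -0.02), (np.int64(381), np.int64(214), [171, 1
[... 1172 characters left out ...]
70 [(np.int64(267), np.int64(177), [193, 137, 60], -0.018), (np.int64(394), np.int64(231), [175, 135, 75], -0.005)]
285 [(np.int64(268), np.int64(183), [195, 139, 63], -0.017), (np.int64(394), np.int64(228), [189, 148, 83], -0.004)]
300 [(np.int64(270), np.int64(189), [200, 144, 65], -0.015), (np.int64(394), np.int64(225), [162, 118, 67], -0.009)]
315 [(np.int64(274), np.int64(194), [202, 146, 67], -0.014), (np.int64(393), np.int64(222), [184, 142, 79], -0.007)]
330 [(np.int64(279), np.int64(197), [201, 145, 65], -0.014), (np.int64(392), np.int64(219), [142, 101, 56], -0.006)]
345 [(np.int64(285), np.int64(200), [203, 147, 68], -0.013), (np.int64(391), np.int64(216), [160, 118, 65], -0.008)]
```

```bash
python3 -c "
from station import bot
print(bot.job_done())"
```

```text
the job is handed in; nothing more can be done
None
```

The bangle is hanging from the lid's ring by itself, with its wood through the ring and its gap at the bottom. I handed the job in at about 23 s on the robot's clock; it gives no verdict.

**What I did:** I gripped the rightmost bangle by its wall and brought it in tilted so the ring stood in the middle of its gap. I turned it 180° along its own curve, lowered it onto the wire and let go. The force read about 3 N as it touched down. Then I backed the gripper straight out.

**Last checks:**
- **Gap:** sampling colour and depth around the bangle put the gap at about 165–195° from the top, so it points straight down.
- **Upright:** depth on its face suggests it leans about 7°, within the 21° allowed.
- **At rest:** six pictures in a row differed only by noise.
- **Robot clear:** the gripper was about 200 mm back from where it let go and touching nothing.

**What went wrong or is less certain:**
- **First move:** it went the wrong way because I misread the tool axes. It touched nothing and cost about 3 s.
- **Ring position:** my estimates differed by about 2 mm, within what the fit needed.
- **Cups, tin and slate:** I never went near them and felt no stray contact, but I did not re-measure where they are.

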